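# Put the meat mallet back in its ring

## Task

Take the meat mallet out of the wooden drying stand and put it away in the steel ring holder: handle first, straight down through the ring, pushed on past the sprung nubs that grip the handle until the underside of the head sits flat on the ring with the red pin pressed in, then let go. The ring's arm is clamped askew and higher or lower on its post, differently each time, so look or feel for the hole and do not ram or lean hard on the ring (keep your push below about 20 N). Do not drop the mallet, and leave the tub, the timer and the small pot where they are.

Things in the scene. Friction and masses are not known exactly. Their poses are not given: they have to be found in the camera images.
- mallet: loose meat mallet: round dark wooden handle 20 mm thick, 105 mm long, end rounded 1 mm, under an aluminium block head 56 mm long (x), 48 mm high (z), 32 mm wide (y) between its bare flat cheeks, studs on its x ends. 0.28 kg within a fifth, balanced inside the head. Origin: middle of the head's flat underside on the handle's axis; z runs up, the handle along -z
- mallet_tip (a point): centre of the handle's free end, 105 mm below the mallet's origin along its -z; axes as the mallet's
- stand: fixed pale wooden drying stand, foot 110 x 100 mm, 140 mm high; origin under its middle, z up. Its 14 mm board slopes 0.26 rad, low on the stand's -x side, with a 28 mm hole square to it. The mallet starts in it head up, underside on the board, handle loose in the hole, so leaning 0.26 rad to the stand's -x, its y along the stand's y; draw it out along its own axis
- stand_seat (a point): middle of the hole's upper mouth on the sloping board, 130 mm above the work surface, where the mallet's origin rests at the start; axes as the stand's
- holder: fixed steel ring holder: foot 115 x 84 x 12 mm, origin on the work surface, z up; a post 60 mm from the origin to +x carries a sleeve with a level arm and ring. The sleeve is clamped anywhere: swung up to 0.45 rad either side of the holder's -x (the ring's middle is above the origin at zero, else up to 26 mm to +y or -y) and slid so that the ring's top, the highest part, is 123 to 137 mm up
- tub_1: loose bystander: small white food tub with a printed lid, 72 mm wide, 71 mm high, origin under its middle
- kitchen_timer: loose bystander: round red-and-cream kitchen timer, 63 mm wide, 53 mm high, origin under its middle
- pot_1: loose bystander: small round red-and-white pot with lid, 63 mm wide, 34 mm high, origin under its middle
- post_top (a point): point on the post's axis, 60 mm from the holder's origin to its +x, 130 mm up, axes as the holder's. The ring's middle lies 60 mm from this axis. The arm's angle and height are in no reading: see or feel them. The clamp holds against pushes of 25 N. The ring is 16 mm high, 39 mm outside, hole 22.6 mm with a sharp edge, open below to the foot; the arm's top is 3 mm lower than the ring's, the sleeve's is level with it
- ring_height (a point): point 130 mm above the holder's origin, axes as the holder's; the ring's top is within 7 mm of its height. 8 mm below the ring's top two rubber nubs on springs (about 5 N each) stand in from its sides (square to the arm, barrels reach out 31 mm) and grip the handle: it will not slide by its weight but takes 3 to 12 N of push until the head meets the ring; then the push rises steeply
- seat_pin (a joint): small red tell-tale pin, 4 mm wide, on the ring's top face 14 mm from its middle on the side away from the post; it stands 4 mm proud on a soft spring (1.5 N fully down). Its value is how far it is pressed: 0 up, 0.004 m level with the ring's top, as when the head sits flat on the ring
There are look-alikes about, which are no part of the job. What is shaped like the stand but yellow is not meant.

How it is judged:
On the way, in this order (a step that is already met when the one before it is completed fails the run):
1. the mallet is drawn out of the stand: the handle's end is well clear of the hole (height (world z) of mallet_tip above 0.135 m and contact force between mallet and stand below 0.1 N), for 0.1 s.
2. the handle's end has come out below the ring with the mallet upright and the head still above the ring (z of mallet_tip in the frame of ring_height below -0.031 m and z of mallet in the frame of ring_height above 0.012 m and angle between mallet's own z axis and vertical below 0.15 rad and horizontal distance between mallet_tip and post_top between 0.055 and 0.065 m and y of mallet_tip in the frame of ring_height between -0.032 and 0.032 m and x of mallet_tip in the frame of ring_height below 0.02 m), for 0.1 s.
At the end, for the whole second after the job is handed in: the mallet hangs at rest in the ring, handle down through it, upright within 0.06 rad, the red pin pressed in by more than 2.5 of its 4 mm (head within 1.5 mm of the ring), its origin 55 to 65 mm from the post's axis on the ring's side and within 10 mm of ring_height's height (z of mallet in the frame of ring_height between -0.01 and 0.01 m and value of joint seat_pin above 0.0025 m and angle between mallet's own z axis and vertical below 0.06 rad and linear speed of mallet below 0.01 m/s and horizontal distance between mallet and post_top between 0.055 and 0.065 m and y of mallet in the frame of ring_height between -0.032 and 0.032 m and x of mallet in the frame of ring_height below 0.02 m); the robot touches nothing.
It fails at once if the mallet presses on the ring holder with more than 42 N all told (the nubs' squeeze on the seated handle counts for some 12 to 18 N of it) (contact force between mallet and holder above 42 N).
It fails at once if the mallet is dropped or tipped over (leans more than 0.8 rad) (angle between mallet's own z axis and vertical above 0.8 rad).
It fails at once if the tub, the timer or the small pot is shifted by more than 20 mm (distance of any of tub_1, kitchen_timer, pot_1 from where it was at the start of the episode above 0.02 m).
It also fails if it takes over 72 s, if anything falls off the work surface, if the arm or the gripper's body presses on something with over 40 N, if the wrist force passes 120 N, or if a joint passes its speed limit or range.

## Robot

A 6-joint arm with a two-finger parallel gripper is mounted at the origin on a cart in front of the work surface, level with it; the furniture and walls round the work are solid. World frame = base frame: x ahead of the robot, y to its left, z up, the work surface at z = 0. Lengths are in m, angles in rad, forces in N, time in s.
With the tool pointing down it reaches from about 0.35 to 0.725 m from the base axis. Payload 6 kg.
Tool frame: the origin (TCP) lies at the very end of the fingers, on their centre line; the grasp point (between the pads) lies 19 mm behind it; z points along the fingers, y is the line along which they close (so a half turn about z gives the same grasp; the last joint's range is limited). The gripper opens to 85 mm and grips with 20 to 120 N. Pads are 22 mm wide; open, the fingers measure 114 mm over their backs; the gripper's body (76 mm by 85 mm) begins 54 mm behind the grasp point. The pads swing forward as they close: fully open they stand 13 mm farther back than shut.
Start: joints at [-0.877, 0.04, 0.085, 0, -1.615, -0.334], TCP at [0.211, -0.562, 0.201] pointing down, gripper open.
Joint ranges: [-2.56, 2.56], [-1.29, 2.01], [-1.08, 1.49], [-3.29, 1.98], [-2.81, -0.18], [-2.99, 2.99]. Speed limits (rad/s): [2.57, 2.57, 3.01, 3.14, 3.14, 3.14].

## Interface

Orientations are given as a unit quaternion [x, y, z, w].
In Python, from cell import arm gives the robot as it stands. The module is installed in compiled form; this text tells all that it offers.
- The arm moves only by the tool send_rows, never from a script. Its argument "deltas" is a list of rows, each an object of numbers: "tx", "ty", "tz": the shift along the tool's x, y, z in cm; "wx", "wy", "wz": the turn, a rotation vector about the tool's x, y, z in degrees; "fingers": the closure, from -1 (fully open) to 1 (shut). A call has 1 to 10 rows; each row is the pose to reach, as a shift and turn from the pose commanded when the call began, along the tool's axes at that moment; what a row does not reach only later rows make up. A row lasts 1/8 s, in which the tool goes at most 62.5 mm and 10.7 degrees, less where a joint would pass 70% of its speed; a pose out of reach is approached as far as the arm can. A call with a gripper value outside its range is refused whole. The fingers move at their own pace and stop on an object; "force" is the grip in N (left out, the last holds). Time passes only in rows, so rows that repeat a pose let the fingers close. It gives the time, the measured TCP pose, the force, the opening and the grip force at its end, in the units of the state.
- arm.state(): the state, without advancing time (a new reading comes with each control period).
- arm.read_camera(name): name is "side" or "top" or "wrist"; returns (picture, depth): 400x640x3 uint8, red, green, blue; 400x640 float32, m along the optical axis (not along the pixel's ray), 0 where there is no reading.
- arm.camera_params(name): a dict with "K" (3x3 intrinsics, pixels), "position" and "attitude" of the camera in the world. Camera axes: x right, y down, z forward; pixel columns grow to the right and rows downward; lengths in m; the calibration is good to about 2 mm. A picture is of the moment at which its call begins: read the wrist's pose just before it. camera_params takes no time and is no camera call; for the wrist camera it gives the pose at the moment of the call.
- arm.close_job(): hands the job in; it is judged then, once.
Trained networks look in the newest picture that a camera, given by its name, has taken for a name from the list of things; names that differ only in an ending like _2 or _b are one class to them, and where a whole thing is asked for, a point or a joint stands for the part that bears it (a point fixed in the world has none). Each returns a list of dicts, best first, with "confidence" (0 to 1); they miss things now and then, are a little off and sometimes report something else, mostly with a low value. They report only what shows in the picture. A call takes as long as a camera call. They do not tell look-alikes from the thing itself.
- arm.look_for(camera, thing): "point" ([x, y, z] in m, in world coordinates, good to about 4 mm: the middle of the surface that is visible of it).
- arm.masks_of(camera, thing): "pixels" (400x640 bool, what is visible of it).
- arm.spot_point(camera, thing): "point" ([x, y, z] in m, in world coordinates, good to about 4 mm: a listed point, or the origin of a listed thing).
The state is a dict: "clock": time; "joint_pos": joint angles; "qvel": joint speeds; "tau": joint torques, N m; "tcp_pos": TCP position; "ee_rot": TCP orientation; "force": force on the tool from outside, world axes, zero at the start; "torque": the same for the moment, N m; "gripper_width": opening from 0.0 (shut) to 1.0 (fully open); "finger_force": force on a finger pad.
Only numpy, scipy, OpenCV 4.12 (cv2) and the standard library are available. Lean on these libraries where they do the work, as an engineer would, in place of code of your own. Each camera call takes 0.05 s, during which the arm holds its last target. There are 200 camera calls.

## Working session

There is one attempt and no reset: what is moved stays moved. The work goes in short steps, Python scripts to look and compute and a tool call to move; the robot and the scene stay as the last step left them, time stands still between calls to the robot, and variables do not carry over. Pictures are saved under pics/ and viewed, at most 10 in all, crops included, and the job is handed in when it is done.

Besides the shell and the picture viewer there is one more tool, called after "Call:" as a command line: name --argument value ..., lists and objects as JSON in quotes. send_rows: Moves the arm, as the interface text tells. Its arguments: {"type":"object","properties":{"deltas":{"type":"array","items":{"type":"object","properties":{"tx":{"type":"number"},"ty":{"type":"number"},"tz":{"type":"number"},"wx":{"type":"number"},"wy":{"type":"number"},"wz":{"type":"number"},"fingers":{"type":"number"}}}},"force":{"type":"number"}},"required":["deltas"]}

```bash
mkdir -p pics; cat > h.py <<'E'
import numpy as np, cv2
from cell import arm
from scipy.spatial.transform import Rotation as R
def save(im,n): cv2.imwrite('pics/'+n,im[:,:,::-1])
def cam(name):
    p=arm.camera_params(name); im,d=arm.read_camera(name)
    return p,im,d
def cloud(p,d):
    K=np.array(p['K']); v,u=np.mgrid[:d.shape[0],:d.shape[1]]
    c=np.stack([(u-K[0,2])*d/K[0,0],(v-K[1,2])*d/K[1,1],d],-1)
    a=np.array(p['attitude'])
    M=R.from_quat(a) if a.size==4 else R.from_matrix(a)
    w=c.reshape(-1,3)@M.as_matrix().T+np.array(p['position'])
    w=w.reshape(c.shape); w[d==0]=np.nan; return w
def px(p,w):
    K=np.array(p['K']);a=np.array(p['attitude']);M=(R.from_quat(a) if a.size==4 else R.from_matrix(a)).as_matrix()
    c=M.T@(np.array(w)-np.array(p['position'])); return (K@c/c[2])[:2]
E
python3 - <<'E'
from h import *
np.set_printoptions(precision=3,suppress=True)
print(arm.state())
ims=[]
for n in ['side','top']:
    p,im,d=cam(n); print(n,p); ims.append(im)
    for t in ['mallet','stand','holder','tub_1','kitchen_timer','pot_1','seat_pin','stand_seat','post_top','mallet_tip']:
        for r in arm.spot_point(n,t)[:3]: print(t,np.array(r['point']),round(r['confidence'],2),px(p,r['point']))
save(cv2.resize(np.vstack(ims),(750,938))[:,:],'a.png')
save(ims[0],'side.png');save(ims[1],'top.png')
E
```

```text
{'clock': 0.0, 'joint_pos': array([-0.877,  0.041,  0.084, -0.   , -1.616, -0.334]), 'qvel': array([-0.001,  0.001,  0.   , -0.002,  0.001,  0.002]), 'tau': array([  0.001, -36.821,  34.742,   6.932,  -0.005,  -0.   ]), 'tcp_pos': array([ 0.211, -0.561,  0.2  ]), 'ee_rot': array([-0.179,  0.984,  0.001, -0.   ]), 'force': array([0.441, 0.372, 0.192]), 'torque': array([-0.027, -0.026,  0.   ]), 'finger_force': 0.0, 'gripper_width': 0.9983112443229357}
side {'K': array([[484.585,   0.   , 314.796],
       [  0.   , 484.585, 200.703],
       [  0.   ,   0.   ,   1.   ]]), 'position': array([ 0.465, -1.223,  1.137]), 'attitude': array([ 0.904, -0.019,  0.016, -0.427])}
mallet [ 0.492 -0.191  0.131] 0.64 [302.925 241.211]
stand [ 0.491 -0.188  0.004] 0.97 [302.859 269.949]
stand [ 0.381  0.297 -0.001] 0.87 [271.083 178.833]
stand [ 0.364 -0.386 -0.002] 0.79 [259.881 324.872]
holder [0.552 0.222 0.003] 0.86 [315.741 189.186]
holder [0.549 0.221 0.13 ] 0.56 [315.491 161.544]
tub_1 [ 0.542 -0.011  0.002] 0.82 [316.115 231.263]
kitchen_timer [0.548 0.218 0.128] 0.7 [315.329 162.399]
kitchen_timer [ 0.698 -0.204  0.002] 0.58 [368.959 272.408]
pot_1 [0.587 0.354 0.001] 0.57 [322.896 169.036]Traceback (most recent call last):
  File "<stdin>", line 8, in <module>
ValueError: it knows: holder, kitchen_timer, mallet, mallet_tip, post_top, pot, ring_height, stand, stand_seat, tub
```

```bash
python3 - <<'E'
from h import *
np.set_printoptions(precision=3,suppress=True)
ims=[]
for n in ['side','top']:
    p,im,d=cam(n); ims.append(im); save(im,n+'.png')
    if n=='top': print(p)
    for t in ['mallet','stand','holder','tub_1','kitchen_timer','pot_1','stand_seat','post_top','ring_height'] if n=='top' else ['stand_seat','post_top','ring_height','mallet_tip']:
        for r in arm.spot_point(n,t)[:3]: print(t,np.array(r['point']),round(r['confidence'],2),px(p,r['point']))
    np.save(n+'.npy',cloud(p,d))
E
```

```text
stand_seat [ 0.491 -0.19   0.13 ] 0.91 [302.683 241.392]
stand_seat [ 0.364 -0.384  0.13 ] 0.75 [256.96  293.952]
stand_seat [0.388 0.3   0.13 ] 0.72 [271.23  150.202]
post_top [0.607 0.214 0.131] 0.93 [331.468 162.263]
ring_height [0.549 0.221 0.128] 0.58 [315.323 162.064]
mallet_tip [ 0.52  -0.194  0.03 ] 0.65 [312.357 265.139]
{'K': array([[476.499,   0.   , 321.586],
       [  0.   , 476.499, 194.861],
       [  0.   ,   0.   ,   1.   ]]), 'position': array([ 0.437, -0.029,  1.492]), 'attitude': array([-0.697,  0.716, -0.016,  0.032])}
mallet [0.548 0.222 0.133] 0.21 [244.769 190.793]
stand [ 0.495 -0.188 -0.001] 0.93 [383.382 207.534]
stand [ 0.581 -0.358  0.   ] 0.9 [436.903 178.586]
stand [0.387 0.296 0.003] 0.88 [229.339 245.963]
holder [ 0.546  0.222 -0.004] 0.63 [252.531 194.873]
tub_1 [ 0.54  -0.014  0.001] 0.91 [327.376 194.591]
tub_1 [ 0.496 -0.189  0.001] 0.25 [383.725 206.998]
kitchen_timer [ 0.696 -0.204  0.001] 0.8 [386.292 143.568]
pot_1 [0.586 0.359 0.002] 0.91 [209.034 183.33 ]
stand_seat [ 0.58  -0.354  0.133] 0.95 [445.764 174.077]
stand_seat [ 0.366 -0.39   0.128] 0.88 [461.244 248.968]
stand_seat [0.387 0.298 0.127] 0.85 [219.216 247.857]
post_top [0.603 0.218 0.129] 0.88 [245.859 171.969]
ring_height [0.551 0.22  0.131] 0.81 [245.425 189.994]
```

View pics/side.png

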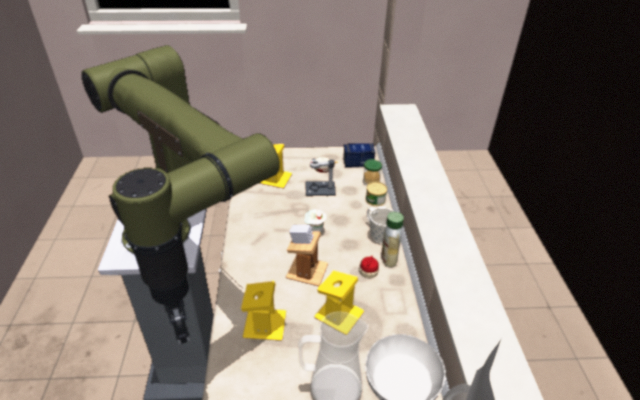

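View pics/top.png

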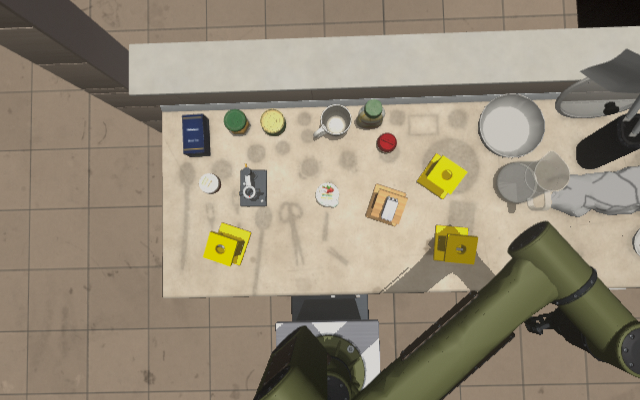

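```bash
python3 - <<'E'
from h import *
np.set_printoptions(precision=3,suppress=True)
t=cv2.imread('pics/top.png');s=cv2.imread('pics/side.png')
f=lambda im,x,y,w,h:cv2.resize(im[y:y+h,x:x+w],(390,300),interpolation=cv2.INTER_CUBIC)
cv2.imwrite('pics/crop.png',np.vstack([np.hstack([f(t,352,177,78,60),f(s,265,215,78,60)]),np.hstack([f(t,215,160,78,60),f(s,281,140,78,60)])]))
W=np.load('top.npy')
def comp(m,lo,hi,c,r):
    P=W[np.isfinite(W).all(-1)]; q=P[(np.hypot(P[:,0]-c[0],P[:,1]-c[1])<r)&(P[:,2]>lo)&(P[:,2]<hi)]
    if len(q)<5: print(m,len(q));return
    rr=cv2.minAreaRect((q[:,:2]*1000).astype(np.float32))
    A=np.c_[q[:,:2],np.ones(len(q))];k=np.linalg.lstsq(A,q[:,2],rcond=None)[0]
    print(m,len(q),q.mean(0),q.min(0),q.max(0),rr,'slope',k[:2])
comp('head',.165,.2,(.49,-.19),.06)
comp('board',.10,.15,(.49,-.19),.08)
comp('foot',.003,.03,(.49,-.19),.09)
comp('hfoot',.006,.02,(.55,.22),.09)
comp('ring',.105,.15,(.55,.22),.09)
E
```

```text
head 249 [ 0.484 -0.185  0.177] [ 0.453 -0.207  0.166] [ 0.514 -0.163  0.191] ((485.7625427246094, -186.22926330566406), (31.957841873168945, 61.058467864990234), 70.08985137939453) slope [ 0.191 -0.045]
board 567 [ 0.498 -0.189  0.132] [ 0.445 -0.243  0.108] [ 0.546 -0.139  0.15 ] ((494.54449462890625, -189.84603881835938), (84.58777618408203, 80.64875793457031), 69.58130645751953) slope [ 0.236 -0.086]
foot 724 [ 0.493 -0.182  0.007] [ 0.403 -0.279  0.003] [ 0.577 -0.102  0.03 ] ((489.55780029296875, -190.2405548095703), (171.93983459472656, 178.99478149414062), 10.486335754394531) slope [ 0.022 -0.   ]
hfoot 730 [0.561 0.213 0.012] [0.472 0.131 0.006] [0.631 0.304 0.02 ] ((549.9335327148438, 217.17343139648438), (172.7013702392578, 152.49794006347656), 83.2292709350586) slope [ 0.008 -0.007]
ring 276 [0.571 0.212 0.13 ] [0.528 0.181 0.111] [0.63  0.24  0.138] ((576.9671020507812, 204.8792266845703), (58.084957122802734, 98.5696029663086), 78.58592224121094) slope [-0.009  0.04 ]
```

View pics/crop.png

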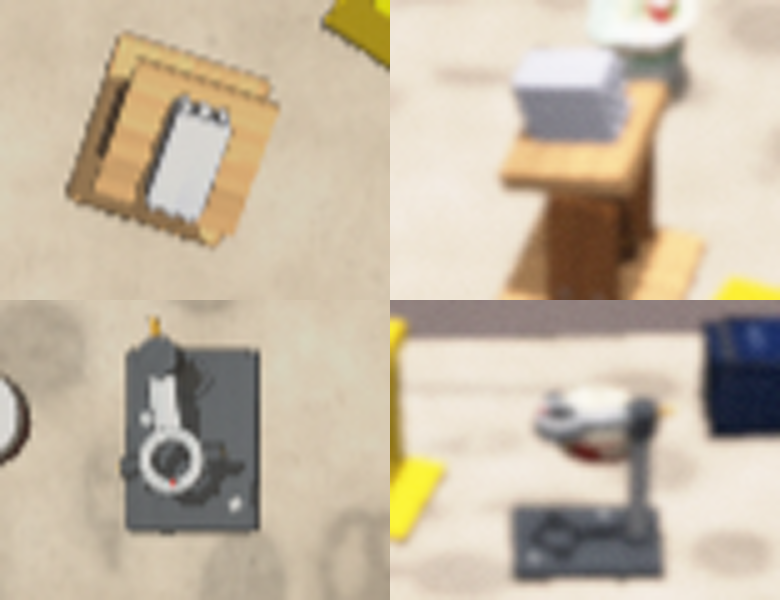

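```bash
cat >> h.py <<'E'
def plan(pos,Rm,ref=None):
    """rows' numbers from the present pose to the TCP target pos, rotation matrix Rm"""
    s=arm.state(); R0=R.from_quat(s['ee_rot']); p0=np.array(s['tcp_pos'])
    t=R0.inv().apply(np.array(pos)-p0)*100; w=(R0.inv()*R.from_matrix(Rm)).as_rotvec()*180/np.pi
    print('t',t.round(2),'w',w.round(2),'dist',np.linalg.norm(t).round(1),'ang',np.linalg.norm(w).round(1)); return t,w
def frame(yaw,lean):
    """mallet axes: leaning toward its -x by lean"""
    return (R.from_euler('z',yaw)*R.from_euler('y',-lean)).as_matrix()
def toolof(M): # tool y = mallet y, tool z = -mallet z
    return np.c_[-M[:,0],M[:,1],-M[:,2]]
E
python3 - <<'E'
from h import *
M=frame(np.deg2rad(-20),.26); T=toolof(M); o=np.array([.491,-.189,.13])
plan([.211,-.4,.33],T)
plan(o+M[:,2]*.14,T)
p=arm.camera_params('wrist'); s=arm.state(); R0=R.from_quat(s['ee_rot'])
print(p['K'], R0.inv().apply(np.array(p['position'])-s['tcp_pos']), (R0.inv()*R.from_quat(p['attitude'])).as_matrix().round(2))
E
```

```text
t [ -5.66  15.13 -12.87] w [  5.29 -14.27  40.38] dist 20.7 ang 43.2
t [-36.57  27.36  -6.4 ] w [  5.29 -14.27  40.38] dist 46.1 ang 43.2
[[294.48590745   0.         319.73929545]
 [  0.         294.48590745 198.69941027]
 [  0.           0.           1.        ]] [ 0.06485188  0.00030281 -0.17262272] [[ 0.   -0.97 -0.26]
 [ 1.    0.    0.  ]
 [-0.   -0.26  0.97]]
```

Call:
send_rows --deltas '[{"tz": -6}, {"tx": -2, "ty": 2, "tz": -12, "wx": 1.3, "wy": -3.5, "wz": 10}, {"tx": -8, "ty": 6, "tz": -13, "wx": 2.6, "wy": -7, "wz": 20}, {"tx": -13, "ty": 10, "tz": -13, "wx": 4, "wy": -10.6, "wz": 30}, {"tx": -18, "ty": 13.5, "tz": -13, "wx": 5.3, "wy": -14.3, "wz": 40.4}, {"tx": -23, "ty": 17, "tz": -12, "wx": 5.3, "wy": -14.3, "wz": 40.4}, {"tx": -28, "ty": 20.5, "tz": -10, "wx": 5.3, "wy": -14.3, "wz": 40.4}, {"tx": -32.5, "ty": 24, "tz": -8, "wx": 5.3, "wy": -14.3, "wz": 40.4}, {"tx": -36.6, "ty": 27.4, "tz": -6.5, "wx": 5.3, "wy": -14.3, "wz": 40.4}, {"tx": -36.6, "ty": 27.4, "tz": -6.5, "wx": 5.3, "wy": -14.3, "wz": 40.4}]'

```text
invalid input at $.deltas[0]: expected keys tx, ty, tz, wx, wy, wz, fingers
```

Call:
send_rows --deltas '[{"fingers": -1}, {"fingers": -1}, {"fingers": -1}]'

```text
invalid input at $.deltas[0]: expected keys tx, ty, tz, wx, wy, wz, fingers
```

```bash
python3 - <<'E'
from h import *
np.set_printoptions(precision=4,suppress=True)
M=frame(np.deg2rad(-20),.26); T=toolof(M); o=np.array([.491,-.189,.13])
s=arm.state();print(s['clock'],s['tcp_pos'],s['force'],s['gripper_width'])
plan(o+M[:,2]*.14,T)
p,im,d=cam('wrist'); save(im,'w1.png'); W=cloud(p,d)
for t in ['mallet','stand_seat']:
    for r in arm.spot_point('wrist',t): print(t,np.array(r['point']),r['confidence'])
m=arm.masks_of('wrist','mallet')
if m:
    k=m[0]['pixels']; print(m[0]['confidence'],k.sum()); q=W[k];q=q[np.isfinite(q).all(1)]
    L=(q-o)@M   # in guessed mallet frame
    top=L[(L[:,2]>.035)&(L[:,2]<.06)]; print(len(top),np.percentile(top,[1,5,50,95,99],axis=0))
    f=np.linalg.lstsq(np.c_[top[:,:2],np.ones(len(top))],top[:,2],rcond=None)[0];print('tilt',f)
    t2=top[np.abs(top[:,2]-np.median(top[:,2]))<.005]
    print(cv2.minAreaRect((t2[:,:2]*1000).astype(np.float32)))
E
```

```text
1.1 [ 0.2113 -0.5615  0.2012] [0.4369 0.7002 1.0937] 0.9996177078106357
t [-36.57  27.36  -6.4 ] w [  5.29 -14.27  40.38] dist 46.1 ang 43.2
```

View pics/w1.png

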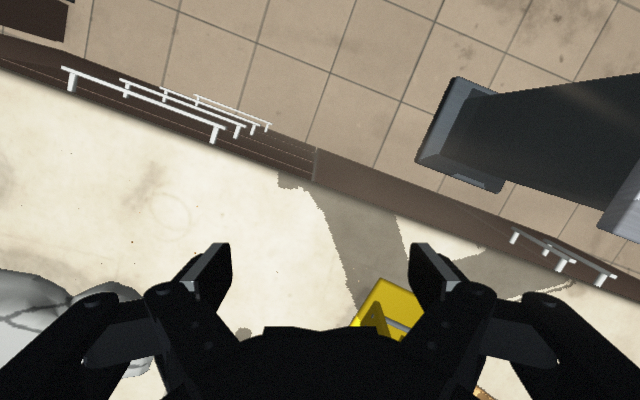

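The calls were refused because every row needs all keys. The picture therefore shows the start pose, with a yellow stand near (385,310). I'm resending with full rows.

Call:
send_rows --deltas '[{"tx": 0, "ty": 0, "tz": -6, "wx": 0, "wy": 0, "wz": 0, "fingers": -1}, {"tx": -2, "ty": 2, "tz": -12, "wx": 1.3, "wy": -3.5, "wz": 10, "fingers": -1}, {"tx": -8, "ty": 6, "tz": -13, "wx": 2.6, "wy": -7, "wz": 20, "fingers": -1}, {"tx": -13, "ty": 10, "tz": -13, "wx": 4, "wy": -10.6, "wz": 30, "fingers": -1}, {"tx": -18, "ty": 13.5, "tz": -13, "wx": 5.3, "wy": -14.3, "wz": 40.4, "fingers": -1}, {"tx": -23, "ty": 17, "tz": -12, "wx": 5.3, "wy": -14.3, "wz": 40.4, "fingers": -1}, {"tx": -28, "ty": 20.5, "tz": -10, "wx": 5.3, "wy": -14.3, "wz": 40.4, "fingers": -1}, {"tx": -32.5, "ty": 24, "tz": -8, "wx": 5.3, "wy": -14.3, "wz": 40.4, "fingers": -1}, {"tx": -36.6, "ty": 27.4, "tz": -6.5, "wx": 5.3, "wy": -14.3, "wz": 40.4, "fingers": -1}, {"tx": -36.6, "ty": 27.4, "tz": -6.5, "wx": 5.3, "wy": -14.3, "wz": 40.4, "fingers": -1}]' --force 40

```text
clock: 2.55
tcp_pos: [0.4581, -0.1732, 0.2645]
ee_rot: [0.17, 0.977, -0.022, 0.127]
force: [-0.1, -0.6, 0.1]
gripper_width: 0.995
finger_force: 0.0
```

Call:
send_rows --deltas '[{"tx": 0, "ty": 0, "tz": 0, "wx": 0, "wy": 0, "wz": 0, "fingers": -1}, {"tx": 0, "ty": 0, "tz": 0, "wx": 0, "wy": 0, "wz": 0, "fingers": -1}]'

```text
clock: 2.8
tcp_pos: [0.4572, -0.1772, 0.2673]
ee_rot: [0.173, 0.976, -0.023, 0.129]
force: [-0.9, -0.8, -1.1]
gripper_width: 1.004
finger_force: 0.0
```

```bash
cat > m.py <<'E'
from h import *
np.set_printoptions(precision=4,suppress=True)
M=frame(np.deg2rad(-20),.26); T=toolof(M); o=np.array([.491,-.189,.13])
s=arm.state();print(s['clock'],s['tcp_pos'],s['force'],s['gripper_width'])
plan(o+M[:,2]*.14,T)
p,im,d=cam('wrist'); save(im,'w2.png'); W=cloud(p,d)
for t in ['mallet','stand_seat']:
    for r in arm.spot_point('wrist',t): print(t,np.array(r['point']),r['confidence'])
m=arm.masks_of('wrist','mallet')
if m:
    k=m[0]['pixels']; print(m[0]['confidence'],k.sum()); q=W[k];q=q[np.isfinite(q).all(1)]
    L=(q-o)@M   # in guessed mallet frame
    top=L[(L[:,2]>.035)&(L[:,2]<.06)]; print(len(top),np.percentile(top,[1,5,50,95,99],axis=0))
    f=np.linalg.lstsq(np.c_[top[:,:2],np.ones(len(top))],top[:,2],rcond=None)[0];print('tilt',f)
    t2=top[np.abs(top[:,2]-np.median(top[:,2]))<.005]
    print(cv2.minAreaRect((t2[:,:2]*1000).astype(np.float32)))
E
python3 m.py
```

```text
2.8 [ 0.4572 -0.1772  0.2673] [-0.9223 -0.8205 -1.0613] 1.0037981356011254
t [0.07 0.04 0.19] w [-0.01  0.11 -0.08] dist 0.2 ang 0.1
mallet [ 0.4956 -0.1891  0.1299] 0.96
stand_seat [ 0.5812 -0.358   0.131 ] 0.92
stand_seat [ 0.4905 -0.1884  0.128 ] 0.74
stand_seat [ 0.3709 -0.3891  0.1291] 0.55
0.73 2010
1925 [[-0.0286 -0.0132  0.039 ]
 [-0.0259 -0.0119  0.0424]
 [-0.0007  0.0012  0.0471]
 [ 0.0259  0.0145  0.0482]
 [ 0.0288  0.0159  0.0486]]
tilt [0.0337 0.0039 0.0467]
((1.6426410675048828, 1.1878290176391602), (30.193824768066406, 56.0048713684082), 89.19802856445312)
```

View pics/w2.png

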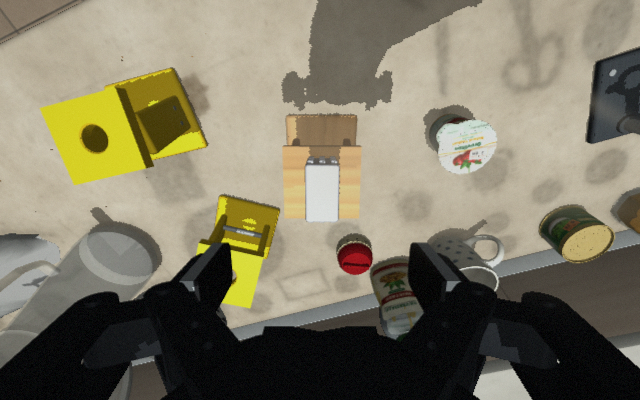

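Silver mallet head at (322,190) sits on the pale wooden board, centred between the fingers. The yellow stands are at (95,140) and (235,260). I'm going down to grasp.

Call:
send_rows --deltas '[{"tx": 0.1, "ty": 0.2, "tz": 3, "wx": 0, "wy": 0, "wz": 0, "fingers": -1}, {"tx": 0.1, "ty": 0.2, "tz": 7, "wx": 0, "wy": 0, "wz": 0, "fingers": -1}, {"tx": 0.1, "ty": 0.2, "tz": 10, "wx": 0, "wy": 0, "wz": 0, "fingers": -1}, {"tx": 0.1, "ty": 0.2, "tz": 12, "wx": 0, "wy": 0, "wz": 0, "fingers": -1}, {"tx": 0.1, "ty": 0.2, "tz": 13.2, "wx": 0, "wy": 0, "wz": 0, "fingers": -1}, {"tx": 0.1, "ty": 0.2, "tz": 13.2, "wx": 0, "wy": 0, "wz": 0, "fingers": -1}, {"tx": 0.1, "ty": 0.2, "tz": 13.2, "wx": 0, "wy": 0, "wz": 0, "fingers": -0.3}, {"tx": 0.1, "ty": 0.2, "tz": 13.2, "wx": 0, "wy": 0, "wz": 0, "fingers": 1}, {"tx": 0.1, "ty": 0.2, "tz": 13.2, "wx": 0, "wy": 0, "wz": 0, "fingers": 1}, {"tx": 0.1, "ty": 0.2, "tz": 13.2, "wx": 0, "wy": 0, "wz": 0, "fingers": 1}]' --force 60

```text
clock: 4.25
tcp_pos: [0.4893, -0.1858, 0.1395]
ee_rot: [0.172, 0.976, -0.023, 0.129]
force: [-1.9, 0.5, 3.7]
gripper_width: 0.347
finger_force: 59.6
```

Call:
send_rows --deltas '[{"tx": 0, "ty": 0, "tz": 0, "wx": 0, "wy": 0, "wz": 0, "fingers": 1}, {"tx": 0, "ty": 0, "tz": 0, "wx": 0, "wy": 0, "wz": 0, "fingers": 1}, {"tx": 0, "ty": 0, "tz": 0, "wx": 0, "wy": 0, "wz": 0, "fingers": 1}, {"tx": 0, "ty": 0, "tz": 0, "wx": 0, "wy": 0, "wz": 0, "fingers": 1}]'

```text
clock: 4.75
tcp_pos: [0.4893, -0.1859, 0.1395]
ee_rot: [0.172, 0.976, -0.023, 0.128]
force: [-3.9, -0.3, 5.5]
gripper_width: 0.351
finger_force: 59.8
```

Call:
send_rows --deltas '[{"tx": 0, "ty": 0, "tz": -0.5, "wx": 0, "wy": 0, "wz": 0, "fingers": 1}, {"tx": 0, "ty": 0, "tz": -2, "wx": 0, "wy": 0, "wz": 0, "fingers": 1}, {"tx": 0, "ty": 0, "tz": -4, "wx": 0, "wy": 0, "wz": 0, "fingers": 1}, {"tx": 0, "ty": 0, "tz": -6, "wx": 0, "wy": 0, "wz": 0, "fingers": 1}, {"tx": 0, "ty": 0, "tz": -8, "wx": 0, "wy": 0, "wz": 0, "fingers": 1}, {"tx": 0, "ty": 0, "tz": -10, "wx": 0, "wy": 0, "wz": 0, "fingers": 1}, {"tx": 0, "ty": 0, "tz": -12, "wx": 0, "wy": 0, "wz": 0, "fingers": 1}, {"tx": 0, "ty": 0, "tz": -13.5, "wx": 0, "wy": 0, "wz": 0, "fingers": 1}, {"tx": 0, "ty": 0, "tz": -13.5, "wx": 0, "wy": 0, "wz": 0, "fingers": 1}, {"tx": 0, "ty": 0, "tz": -13.5, "wx": 0, "wy": 0, "wz": 0, "fingers": 1}]'

```text
clock: 6.0
tcp_pos: [0.4563, -0.1735, 0.2679]
ee_rot: [0.172, 0.977, -0.022, 0.127]
force: [1.0, -1.0, -3.0]
gripper_width: 0.352
finger_force: 59.6
```

```bash
python3 - <<'E'
from h import *
p=arm.camera_params('top');K=p['K'];A=R.from_quat(p['attitude'])
def ray(u,v,z):
    r=A.apply([(u-K[0,2])/K[0,0],(v-K[1,2])/K[1,1],1]); return p['position']+r*(z-p['position'][2])/r[2]
ring=ray(249,192,.13);sl=ray(246.4,170.3,.13);pin=ray(249.4,196.4,.13);print(ring,sl,pin)
T=toolof(frame(0,0))
plan(ring+[0,-.05,.155],T)   # TCP 10 mm over mallet origin
E
```

```text
[0.5447857  0.20980611 0.13      ] [0.60782784 0.21634733 0.13      ] [0.53206285 0.20885212 0.13      ]
t [ 2.54 34.35 -2.45] w [ -2.59  14.69 -19.89] dist 34.5 ang 24.9
```

Call:
send_rows --deltas '[{"tx": 0.4, "ty": 4, "tz": -2, "wx": 0, "wy": 2, "wz": -3, "fingers": 1}, {"tx": 0.9, "ty": 9, "tz": -2.5, "wx": -0.6, "wy": 5, "wz": -7, "fingers": 1}, {"tx": 1.2, "ty": 15, "tz": -2.5, "wx": -1.2, "wy": 8, "wz": -11, "fingers": 1}, {"tx": 1.6, "ty": 21, "tz": -2.5, "wx": -1.8, "wy": 11, "wz": -15, "fingers": 1}, {"tx": 2.1, "ty": 27, "tz": -2.5, "wx": -2.6, "wy": 14.7, "wz": -19.9, "fingers": 1}, {"tx": 2.4, "ty": 32, "tz": -2.5, "wx": -2.6, "wy": 14.7, "wz": -19.9, "fingers": 1}, {"tx": 2.5, "ty": 34.3, "tz": -2.5, "wx": -2.6, "wy": 14.7, "wz": -19.9, "fingers": 1}, {"tx": 2.5, "ty": 34.3, "tz": -2.5, "wx": -2.6, "wy": 14.7, "wz": -19.9, "fingers": 1}, {"tx": 2.5, "ty": 34.3, "tz": -2.5, "wx": -2.6, "wy": 14.7, "wz": -19.9, "fingers": 1}, {"tx": 2.5, "ty": 34.3, "tz": -2.5, "wx": -2.6, "wy": 14.7, "wz": -19.9, "fingers": 1}]'

```text
clock: 7.25
tcp_pos: [0.545, 0.1579, 0.2873]
ee_rot: [0.001, 1.0, 0.0, 0.001]
force: [0.9, 0.6, -2.3]
gripper_width: 0.349
finger_force: 60.2
```

```bash
python3 - <<'E'
from h import *
np.set_printoptions(precision=4,suppress=True)
s=arm.state();print(s['clock'],s['tcp_pos'],R.from_quat(s['ee_rot']).as_matrix(),s['force'],s['gripper_width'])
p,im,d=cam('wrist'); save(im,'w3.png'); np.savez('w3.npz',im=im,d=d,W=cloud(p,d),pos=p['position'],att=p['attitude'],K=p['K'])
for t in ['mallet','mallet_tip','ring_height','post_top','holder']:
    for r in arm.spot_point('wrist',t): print(t,np.array(r['point']),r['confidence'],px(p,r['point']))
E
```

```text
7.25 [0.545  0.1579 0.2873] [[-1.      0.0014  0.0023]
 [ 0.0014  1.      0.    ]
 [-0.0023  0.     -1.    ]] [ 0.8856  0.596  -2.3352] 0.34918000340084815
mallet [0.5483 0.1565 0.2759] 0.82 [316.9218 226.8685]
mallet_tip [0.5448 0.2174 0.1329] 0.46 [372.0164 179.4161]
ring_height [0.55   0.2169 0.1354] 0.82 [371.7432 184.3913]
post_top [0.6081 0.2169 0.1284] 0.96 [368.5622 230.5356]
holder [0.5508 0.2206 0.0003] 0.77 [359.4012 166.626 ]
```

View pics/w3.png

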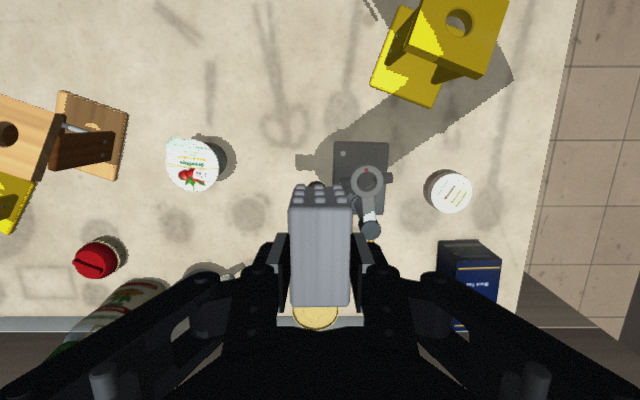

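```bash
python3 - <<'E'
from h import *
np.set_printoptions(precision=4,suppress=True)
z=np.load('w3.npz'); W=z['W']; im=z['im']; p=dict(position=z['pos'],attitude=z['att'],K=z['K'])
P=W[140:240,340:400].reshape(-1,3);P=P[np.isfinite(P).all(1)]
q=P[(P[:,2]>.115)&(P[:,2]<.15)&(np.hypot(P[:,0]-.547,P[:,1]-.212)<.027)]
zt=np.median(q[:,2]);print('ring n',len(q),'ztop',zt,np.percentile(q[:,2],[5,25,75,95]))
from scipy.optimize import least_squares
r=q[np.abs(q[:,2]-zt)<.004][:,:2]
# annulus fit: soft penalty of points outside 11.3..19.5 mm
f=lambda c:(lambda h:np.maximum(0,h-.0195)+np.maximum(0,.0113-h))(np.hypot(*(r-c).T))
s=least_squares(f,r.mean(0),loss='soft_l1',f_scale=.001);print('ring c',s.x,s.cost, px(p,[*s.x,zt]))
# image: hole circle
g=cv2.cvtColor(cv2.resize(im[150:245,340:400],None,fx=8,fy=8,interpolation=cv2.INTER_CUBIC),cv2.COLOR_RGB2GRAY)
c=cv2.HoughCircles(g,cv2.HOUGH_GRADIENT,1,40,param1=80,param2=25,minRadius=50,maxRadius=170)
print(None if c is None else [(a[0]/8+340-.44,a[1]/8+150-.44,a[2]/8) for a in c[0][:4]])
def ray(u,v,h):
    A=R.from_quat(p['attitude']);K=p['K'];d=A.apply([(u-K[0,2])/K[0,0],(v-K[1,2])/K[1,1],1]);return p['position']+d*(h-p['position'][2])/d[2]
if c is not None:
    for a in c[0][:4]: print(ray(a[0]/8+340-.44,a[1]/8+150-.44,zt))
red=(im[...,0].astype(int)-im[...,1]>60)[160:180,355:380]; v,u=np.nonzero(red); 
if len(u): print('pin',u.mean()+355,v.mean()+160,ray(u.mean()+355,v.mean()+160,zt+.004))
# sleeve
sl=P[(P[:,2]>.115)&(P[:,2]<.15)&(P[:,0]>.585)]; print('sleeve',sl.mean(0),len(sl))
# head top
T=W[215:295,297:343].reshape(-1,3);T=T[np.isfinite(T).all(1)];f2=np.linalg.lstsq(np.c_[T[:,:2]-[.545,.158],np.ones(len(T))],T[:,2],rcond=None)[0];print('head top slope,z',f2)
H=W[180:312,280:360].reshape(-1,3);H=H[np.isfinite(H).all(1)];H=H[np.abs(H[:,2]-f2[2])<.006]; print(cv2.minAreaRect((H[:,:2]*1000).astype(np.float32)),np.percentile(H,[1,99],axis=0))
print('tip exp px',px(p,[.545,.158,.173]))
save(cv2.resize(im[150:250,270:400],(780,600),interpolation=cv2.INTER_CUBIC),'c3.png')
E
```

```text
ring n 940 ztop 0.13043952872433068 [0.1229 0.1283 0.1313 0.1322]
ring c [0.5488 0.2118] 0.0005600840419572599 [366.5423 182.4472]
None
pin 366.1666666666667 169.83333333333334 [0.5336 0.2101 0.1344]
sleeve [0.6015 0.2174 0.1297] 452
head top slope,z [-0.0033 -0.0238  0.3249]
((547.2785034179688, 158.0430450439453), (39.56017303466797, 56.12895202636719), 89.12008666992188) [[0.5197 0.1425 0.3207]
 [0.574  0.1741 0.3292]]
tip exp px [319.3736 187.5169]
```

View pics/c3.png

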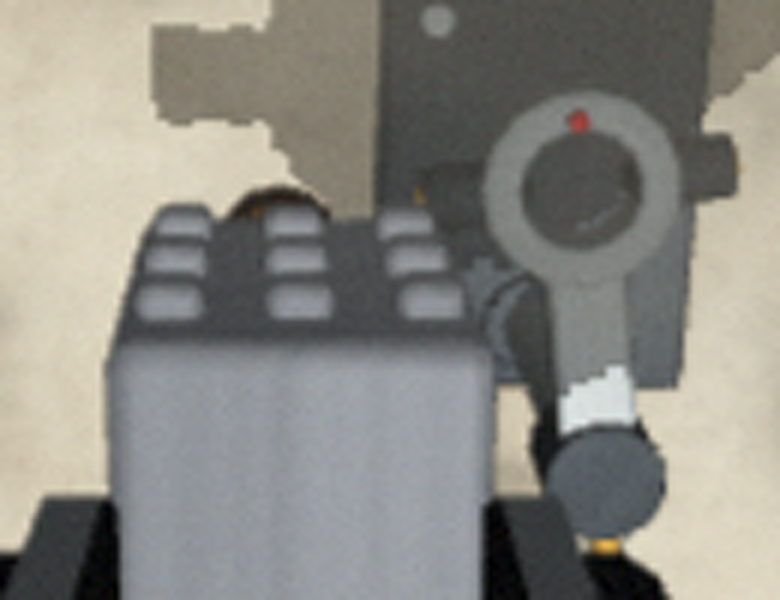

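```bash
python3 - <<'E'
from h import *
np.set_printoptions(precision=4,suppress=True)
z=np.load('w3.npz');p=dict(position=z['pos'],attitude=z['att'],K=z['K'])
def ray(u,v,h):
    A=R.from_quat(p['attitude']);K=p['K'];d=A.apply([(u-K[0,2])/K[0,0],(v-K[1,2])/K[1,1],1]);return p['position']+d*(h-p['position'][2])/d[2]
tip=ray(316.2,190.8,.172);ring=ray(366.5,181.1,.1315);print('tip',tip,'ring',ring,'post',ray(369.7,229,.1315))
s=arm.state();R0=R.from_quat(s['ee_rot']);v=R0.inv().apply(tip-s['tcp_pos']);print('tip in tool',v)
rot=R.from_rotvec(np.deg2rad([-1.4,0,0])); v2=R0.apply(rot.apply(v)); print(v2)
print('shift', R0.inv().apply(ring+[0,0,.012]-v2-s['tcp_pos'])*100)
E
```

```text
tip [0.5486 0.1548 0.172 ] ring [0.547  0.2115 0.1315] post [0.605  0.2176 0.1315]
tip in tool [-0.0034 -0.0038  0.1148]
[ 0.0036 -0.0011 -0.1149]
shift [0.1658 5.3864 2.843 ]
```

Ring centre is at px (366.5,181), the pin at (366,170), and the handle tip peeks out at (316,191). The mallet is rolled about 1.4° in the grip, so I'll correct that and hover over the ring.

Call:
send_rows --deltas '[{"tx": 0, "ty": 2, "tz": 0, "wx": -1.4, "wy": 0, "wz": 0, "fingers": 1}, {"tx": 0.2, "ty": 4.5, "tz": 0, "wx": -1.4, "wy": 0, "wz": 0, "fingers": 1}, {"tx": 0.2, "ty": 5.4, "tz": 0.5, "wx": -1.4, "wy": 0, "wz": 0, "fingers": 1}, {"tx": 0.2, "ty": 5.4, "tz": 1.5, "wx": -1.4, "wy": 0, "wz": 0, "fingers": 1}, {"tx": 0.2, "ty": 5.4, "tz": 2.5, "wx": -1.4, "wy": 0, "wz": 0, "fingers": 1}, {"tx": 0.2, "ty": 5.4, "tz": 2.8, "wx": -1.4, "wy": 0, "wz": 0, "fingers": 1}, {"tx": 0.2, "ty": 5.4, "tz": 2.8, "wx": -1.4, "wy": 0, "wz": 0, "fingers": 1}, {"tx": 0.2, "ty": 5.4, "tz": 2.8, "wx": -1.4, "wy": 0, "wz": 0, "fingers": 1}]'

```text
clock: 8.55
tcp_pos: [0.5433, 0.2128, 0.2591]
ee_rot: [0.0, 1.0, 0.012, 0.001]
force: [-0.2, 0.4, -2.6]
gripper_width: 0.352
finger_force: 60.2
```

```bash
python3 - <<'E'
from h import *
np.set_printoptions(precision=4,suppress=True)
s=arm.state();print(s['clock'],s['tcp_pos'],s['force'],R.from_quat(s['ee_rot']).as_rotvec())
p,im,d=cam('wrist');W=cloud(p,d)
np.savez('w4.npz',im=im,d=d,W=W,pos=p['position'],att=p['attitude'],K=p['K'])
T=W[215:295,297:343].reshape(-1,3);T=T[np.isfinite(T).all(1)];print('slope',np.linalg.lstsq(np.c_[T[:,:2]-s['tcp_pos'][:2],np.ones(len(T))],T[:,2],rcond=None)[0])
a=cv2.resize(im[150:200,280:360],(640,400),interpolation=cv2.INTER_CUBIC)
ps,ims,_=cam('side'); u,v=px(ps,[.547,.2115,.14]).astype(int);print(u,v)
b=cv2.resize(ims[v-30:v+20,u-40:u+40],(320,200),interpolation=cv2.INTER_CUBIC)
save(np.vstack([a,np.hstack([b,b*0])]),'c4.png')
E
```

```text
8.55 [0.5433 0.2128 0.2591] [-0.2107  0.4476 -2.611 ] [0.0006 3.1393 0.0383]
slope [-0.0041 -0.001   0.2967]
315 160
```

View pics/c4.png

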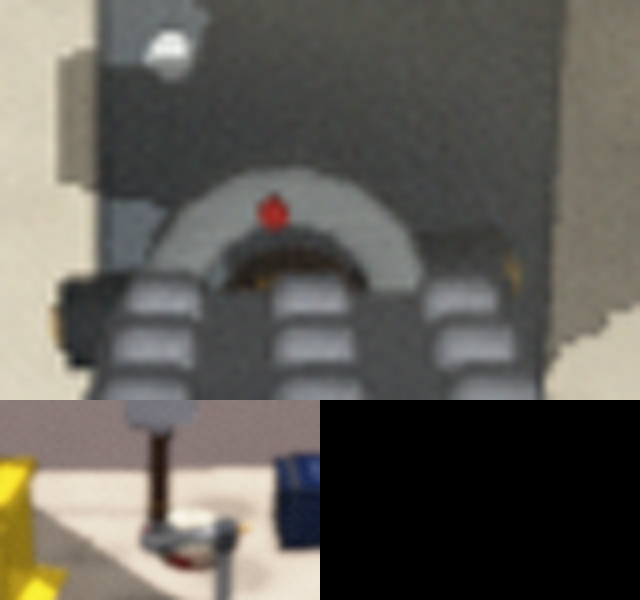

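```bash
python3 - <<'E'
from h import *
np.set_printoptions(precision=4,suppress=True)
z=np.load('w4.npz');p=dict(position=z['pos'],attitude=z['att'],K=z['K']);im=z['im']
def ray(u,v,h):
    A=R.from_quat(p['attitude']);K=p['K'];d=A.apply([(u-K[0,2])/K[0,0],(v-K[1,2])/K[1,1],1]);return p['position']+d*(h-p['position'][2])/d[2]
c=lambda x,y:(280+x/8-.44,150+y/8-.44)
print('tip',ray(*c(297,330),.1435),'ring',ray(*c(287,313),.1315))
# project model circles of candidate centres and report crop extents
t=np.linspace(0,2*np.pi,120)
for n,ctr,r in [('ring',(.547,.2115,.1315),.0195),('hole',(.547,.2115,.1315),.0113),('tip',(.547,.2115,.1435),.0095)]:
    q=np.array([px(p,[ctr[0]+r*np.cos(a),ctr[1]+r*np.sin(a),ctr[2]]) for a in t]); e=(q-[280-.44,150-.44])*8
    print(n,'left',e[:,0].min(),'right',e[:,0].max(),'top',e[:,1].min(),'c',e.mean(0))
E
```

```text
tip [0.547  0.213  0.1435] ring [0.5476 0.2118 0.1315]
ring left 134.83756567198043 right 433.52539013374053 top 160.906810484895 c [284.3013 308.914 ]
hole left 197.79763376477013 right 370.8673761901323 top 223.73722973479926 c [284.3757 309.2032]
tip left 209.62404647613812 right 360.8157586422831 top 256.1804372863394 c [285.2535 330.6196]
```

Call:
send_rows --deltas '[{"tx": -0.1, "ty": -0.12, "tz": 0.3, "wx": 0, "wy": 0, "wz": 0, "fingers": 1}, {"tx": -0.1, "ty": -0.12, "tz": 0.7, "wx": 0, "wy": 0, "wz": 0, "fingers": 1}, {"tx": -0.1, "ty": -0.12, "tz": 1.0, "wx": 0, "wy": 0, "wz": 0, "fingers": 1}, {"tx": -0.1, "ty": -0.12, "tz": 1.15, "wx": 0, "wy": 0, "wz": 0, "fingers": 1}, {"tx": -0.1, "ty": -0.12, "tz": 1.3, "wx": 0, "wy": 0, "wz": 0, "fingers": 1}, {"tx": -0.1, "ty": -0.12, "tz": 1.3, "wx": 0, "wy": 0, "wz": 0, "fingers": 1}]'

```text
clock: 9.4
tcp_pos: [0.5441, 0.2121, 0.2455]
ee_rot: [0.0, 1.0, 0.012, 0.001]
force: [0.2, -0.1, -3.5]
gripper_width: 0.354
finger_force: 60.2
```

Call:
send_rows --deltas '[{"tx": 0, "ty": 0, "tz": 0.1, "wx": 0, "wy": 0, "wz": 0, "fingers": 1}, {"tx": 0, "ty": 0, "tz": 0.2, "wx": 0, "wy": 0, "wz": 0, "fingers": 1}, {"tx": 0, "ty": 0, "tz": 0.2, "wx": 0, "wy": 0, "wz": 0, "fingers": 1}]'

```text
clock: 9.78
tcp_pos: [0.5441, 0.2121, 0.2435]
ee_rot: [0.0, 1.0, 0.012, 0.001]
force: [-0.3, -0.0, -2.6]
gripper_width: 0.349
finger_force: 60.2
```

Call:
send_rows --deltas '[{"tx": 0, "ty": 0, "tz": 0.1, "wx": 0, "wy": 0, "wz": 0, "fingers": 1}, {"tx": 0, "ty": 0, "tz": 0.2, "wx": 0, "wy": 0, "wz": 0, "fingers": 1}, {"tx": 0, "ty": 0, "tz": 0.3, "wx": 0, "wy": 0, "wz": 0, "fingers": 1}, {"tx": 0, "ty": 0, "tz": 0.3, "wx": 0, "wy": 0, "wz": 0, "fingers": 1}]'

```text
clock: 10.28
tcp_pos: [0.5441, 0.2121, 0.2406]
ee_rot: [0.0, 1.0, 0.012, 0.001]
force: [-1.1, -0.2, -1.6]
gripper_width: 0.35
finger_force: 60.2
```

Call:
send_rows --deltas '[{"tx": 0, "ty": 0, "tz": 0.1, "wx": 0, "wy": 0, "wz": 0, "fingers": 1}, {"tx": 0, "ty": 0, "tz": 0.2, "wx": 0, "wy": 0, "wz": 0, "fingers": 1}, {"tx": 0, "ty": 0, "tz": 0.3, "wx": 0, "wy": 0, "wz": 0, "fingers": 1}, {"tx": 0, "ty": 0, "tz": 0.3, "wx": 0, "wy": 0, "wz": 0, "fingers": 1}]'

```text
clock: 10.78
tcp_pos: [0.5444, 0.2122, 0.2384]
ee_rot: [0.0, 1.0, 0.012, 0.001]
force: [-0.8, 0.1, 3.1]
gripper_width: 0.351
finger_force: 60.8
```

Call:
send_rows --deltas '[{"tx": 0, "ty": 0, "tz": 0.1, "wx": 0, "wy": 0, "wz": 0, "fingers": 1}, {"tx": 0, "ty": 0, "tz": 0.2, "wx": 0, "wy": 0, "wz": 0, "fingers": 1}, {"tx": 0, "ty": 0, "tz": 0.2, "wx": 0, "wy": 0, "wz": 0, "fingers": 1}]'

```text
clock: 11.15
tcp_pos: [0.5441, 0.2123, 0.2355]
ee_rot: [0.0, 1.0, 0.012, 0.001]
force: [-0.6, -0.6, 2.5]
gripper_width: 0.346
finger_force: 60.8
```

Call:
send_rows --deltas '[{"tx": 0, "ty": 0, "tz": 0.1, "wx": 0, "wy": 0, "wz": 0, "fingers": 1}, {"tx": 0, "ty": 0, "tz": 0.2, "wx": 0, "wy": 0, "wz": 0, "fingers": 1}, {"tx": 0, "ty": 0, "tz": 0.2, "wx": 0, "wy": 0, "wz": 0, "fingers": 1}]'

```text
clock: 11.52
tcp_pos: [0.5441, 0.2124, 0.2334]
ee_rot: [0.0, 1.0, 0.012, 0.0]
force: [-1.2, -0.1, 1.6]
gripper_width: 0.354
finger_force: 60.8
```

Call:
send_rows --deltas '[{"tx": 0, "ty": 0, "tz": 0.4, "wx": 0, "wy": 0, "wz": 0, "fingers": 1}, {"tx": 0, "ty": 0, "tz": 0.8, "wx": 0, "wy": 0, "wz": 0, "fingers": 1}, {"tx": 0, "ty": 0, "tz": 1.2, "wx": 0, "wy": 0, "wz": 0, "fingers": 1}, {"tx": 0, "ty": 0, "tz": 1.6, "wx": 0, "wy": 0, "wz": 0, "fingers": 1}, {"tx": 0, "ty": 0, "tz": 2, "wx": 0, "wy": 0, "wz": 0, "fingers": 1}]'

```text
clock: 12.15
tcp_pos: [0.5441, 0.2127, 0.2132]
ee_rot: [0.0, 1.0, 0.012, 0.001]
force: [-0.8, -1.0, 2.8]
gripper_width: 0.351
finger_force: 60.8
```

Call:
send_rows --deltas '[{"tx": 0, "ty": 0, "tz": 0.4, "wx": 0, "wy": 0, "wz": 0, "fingers": 1}, {"tx": 0, "ty": 0, "tz": 0.8, "wx": 0, "wy": 0, "wz": 0, "fingers": 1}, {"tx": 0, "ty": 0, "tz": 1.2, "wx": 0, "wy": 0, "wz": 0, "fingers": 1}, {"tx": 0, "ty": 0, "tz": 1.6, "wx": 0, "wy": 0, "wz": 0, "fingers": 1}, {"tx": 0, "ty": 0, "tz": 2, "wx": 0, "wy": 0, "wz": 0, "fingers": 1}]'

```text
clock: 12.78
tcp_pos: [0.5441, 0.2131, 0.1931]
ee_rot: [0.0, 1.0, 0.012, 0.0]
force: [-0.4, -2.9, 2.3]
gripper_width: 0.347
finger_force: 60.7
```

Call:
send_rows --deltas '[{"tx": 0, "ty": -0.1, "tz": 0.3, "wx": 0, "wy": 0, "wz": 0, "fingers": 1}, {"tx": 0, "ty": -0.11, "tz": 0.7, "wx": 0, "wy": 0, "wz": 0, "fingers": 1}, {"tx": 0, "ty": -0.12, "tz": 1.1, "wx": 0, "wy": 0, "wz": 0, "fingers": 1}, {"tx": 0, "ty": -0.13, "tz": 1.5, "wx": 0, "wy": 0, "wz": 0, "fingers": 1}, {"tx": 0, "ty": -0.14, "tz": 1.8, "wx": 0, "wy": 0, "wz": 0, "fingers": 1}, {"tx": 0, "ty": -0.14, "tz": 1.8, "wx": 0, "wy": 0, "wz": 0, "fingers": 1}]'

```text
clock: 13.52
tcp_pos: [0.5438, 0.2124, 0.1745]
ee_rot: [0.0, 1.0, 0.012, -0.0]
force: [0.2, -1.5, -1.4]
gripper_width: 0.352
finger_force: 60.3
```

Call:
send_rows --deltas '[{"tx": 0, "ty": -0.01, "tz": 0.4, "wx": 0, "wy": 0, "wz": 0, "fingers": 1}, {"tx": 0, "ty": -0.02, "tz": 0.8, "wx": 0, "wy": 0, "wz": 0, "fingers": 1}, {"tx": 0, "ty": -0.03, "tz": 1.2, "wx": 0, "wy": 0, "wz": 0, "fingers": 1}, {"tx": 0, "ty": -0.03, "tz": 1.5, "wx": 0, "wy": 0, "wz": 0, "fingers": 1}, {"tx": 0, "ty": -0.03, "tz": 1.5, "wx": 0, "wy": 0, "wz": 0, "fingers": 1}]'

```text
clock: 14.15
tcp_pos: [0.544, 0.2124, 0.1598]
ee_rot: [0.0, 1.0, 0.012, 0.0]
force: [0.5, -1.3, -0.6]
gripper_width: 0.352
finger_force: 60.4
```

Call:
send_rows --deltas '[{"tx": 0, "ty": -0.01, "tz": 0.4, "wx": 0, "wy": 0, "wz": 0, "fingers": 1}, {"tx": 0, "ty": -0.02, "tz": 0.8, "wx": 0, "wy": 0, "wz": 0, "fingers": 1}, {"tx": 0, "ty": -0.03, "tz": 1.1, "wx": 0, "wy": 0, "wz": 0, "fingers": 1}, {"tx": 0, "ty": -0.03, "tz": 1.2, "wx": 0, "wy": 0, "wz": 0, "fingers": 1}, {"tx": 0, "ty": -0.03, "tz": 1.2, "wx": 0, "wy": 0, "wz": 0, "fingers": 1}]'

```text
clock: 14.78
tcp_pos: [0.5442, 0.2124, 0.1483]
ee_rot: [0.0, 1.0, 0.012, 0.001]
force: [-0.2, -0.8, 0.7]
gripper_width: 0.348
finger_force: 60.6
```

Call:
send_rows --deltas '[{"tx": 0, "ty": 0, "tz": 0.1, "wx": 0, "wy": 0, "wz": 0, "fingers": 1}, {"tx": 0, "ty": 0, "tz": 0.2, "wx": 0, "wy": 0, "wz": 0, "fingers": 1}, {"tx": 0, "ty": 0, "tz": 0.2, "wx": 0, "wy": 0, "wz": 0, "fingers": 1}]'

```text
clock: 15.15
tcp_pos: [0.5442, 0.2125, 0.1463]
ee_rot: [0.0, 1.0, 0.012, 0.001]
force: [0.1, -0.9, 1.2]
gripper_width: 0.347
finger_force: 60.6
```

Call:
send_rows --deltas '[{"tx": 0, "ty": 0, "tz": 0.1, "wx": 0, "wy": 0, "wz": 0, "fingers": 1}, {"tx": 0, "ty": 0, "tz": 0.15, "wx": 0, "wy": 0, "wz": 0, "fingers": 1}, {"tx": 0, "ty": 0, "tz": 0.15, "wx": 0, "wy": 0, "wz": 0, "fingers": 1}]'

```text
clock: 15.52
tcp_pos: [0.5442, 0.2125, 0.1447]
ee_rot: [0.0, 1.0, 0.012, 0.0]
force: [1.0, -0.4, 1.5]
gripper_width: 0.35
finger_force: 60.6
```

Call:
send_rows --deltas '[{"tx": 0, "ty": 0, "tz": 0.1, "wx": 0, "wy": 0, "wz": 0, "fingers": 1}, {"tx": 0, "ty": 0, "tz": 0.15, "wx": 0, "wy": 0, "wz": 0, "fingers": 1}, {"tx": 0, "ty": 0, "tz": 0.15, "wx": 0, "wy": 0, "wz": 0, "fingers": 1}]'

```text
clock: 15.9
tcp_pos: [0.5443, 0.2125, 0.1435]
ee_rot: [0.0, 1.0, 0.012, 0.001]
force: [-0.0, -0.9, 4.0]
gripper_width: 0.353
finger_force: 60.8
```

Call:
send_rows --deltas '[{"tx": 0, "ty": 0, "tz": 0.1, "wx": 0, "wy": 0, "wz": 0, "fingers": 1}, {"tx": 0, "ty": 0, "tz": 0.1, "wx": 0, "wy": 0, "wz": 0, "fingers": 1}]'

```text
clock: 16.15
tcp_pos: [0.5442, 0.2125, 0.1423]
ee_rot: [0.0, 1.0, 0.012, 0.001]
force: [0.6, -0.7, 2.1]
gripper_width: 0.35
finger_force: 60.7
```

Call:
send_rows --deltas '[{"tx": 0, "ty": 0, "tz": 0.1, "wx": 0, "wy": 0, "wz": 0, "fingers": 1}, {"tx": 0, "ty": 0, "tz": 0.1, "wx": 0, "wy": 0, "wz": 0, "fingers": 1}]'

```text
clock: 16.4
tcp_pos: [0.5442, 0.2126, 0.1414]
ee_rot: [0.0, 1.0, 0.012, 0.001]
force: [-0.2, -1.2, 1.4]
gripper_width: 0.352
finger_force: 60.7
```

Call:
send_rows --deltas '[{"tx": 0, "ty": 0, "tz": 0.05, "wx": 0, "wy": 0, "wz": 0, "fingers": 1}, {"tx": 0, "ty": 0, "tz": 0.05, "wx": 0, "wy": 0, "wz": 0, "fingers": 1}]'

```text
clock: 16.65
tcp_pos: [0.5443, 0.2125, 0.1412]
ee_rot: [0.0, 1.0, 0.012, 0.001]
force: [-1.3, -1.6, 2.5]
gripper_width: 0.35
finger_force: 60.9
```

Call:
send_rows --deltas '[{"tx": 0, "ty": 0, "tz": 0.07, "wx": 0, "wy": 0, "wz": 0, "fingers": 1}, {"tx": 0, "ty": 0, "tz": 0.07, "wx": 0, "wy": 0, "wz": 0, "fingers": 1}]'

```text
clock: 16.9
tcp_pos: [0.5443, 0.2126, 0.141]
ee_rot: [-0.0, 1.0, 0.012, 0.001]
force: [-2.0, -1.8, 6.1]
gripper_width: 0.351
finger_force: 61.1
```

Call:
send_rows --deltas '[{"tx": 0, "ty": 0, "tz": 0.05, "wx": 0, "wy": 0, "wz": 0, "fingers": 1}, {"tx": 0, "ty": 0, "tz": 0.05, "wx": 0, "wy": 0, "wz": 0, "fingers": 1}]'

```text
clock: 17.15
tcp_pos: [0.5443, 0.2125, 0.1409]
ee_rot: [-0.0, 1.0, 0.012, 0.001]
force: [-3.1, -2.2, 6.2]
gripper_width: 0.352
finger_force: 61.3
```

Call:
send_rows --deltas '[{"tx": 0, "ty": 0, "tz": 0.06, "wx": 0, "wy": 0, "wz": 0, "fingers": 1}, {"tx": 0, "ty": 0, "tz": 0.06, "wx": 0, "wy": 0, "wz": 0, "fingers": 1}]'

```text
clock: 17.4
tcp_pos: [0.5443, 0.2126, 0.1408]
ee_rot: [-0.0, 1.0, 0.012, 0.001]
force: [-3.8, -1.7, 9.3]
gripper_width: 0.354
finger_force: 61.5
```

```bash
python3 - <<'E'
from h import *
np.set_printoptions(precision=4,suppress=True)
s=arm.state();print(s['clock'],s['tcp_pos'],s['force'],s['torque'])
p,im,d=cam('wrist');W=cloud(p,d)
T=W[215:295,297:343].reshape(-1,3);T=T[np.isfinite(T).all(1)];print('slope,ztop',np.linalg.lstsq(np.c_[T[:,:2]-s['tcp_pos'][:2],np.ones(len(T))],T[:,2],rcond=None)[0])
a=cv2.resize(im[140:220,270:370],(500,400),interpolation=cv2.INTER_CUBIC)
ps,ims,_=cam('side'); u,v=px(ps,[.547,.2115,.14]).astype(int)
b=cv2.resize(ims[v-20:v+20,u-15:u+15],(300,400),interpolation=cv2.INTER_CUBIC)
save(np.hstack([a,b]),'c5.png')
E
```

```text
17.4 [0.5443 0.2126 0.1408] [-3.809  -1.6841  9.3174] [-0.6499  1.425   0.003 ]
slope,ztop [-0.004  -0.0034  0.1784]
```

View pics/c5.png

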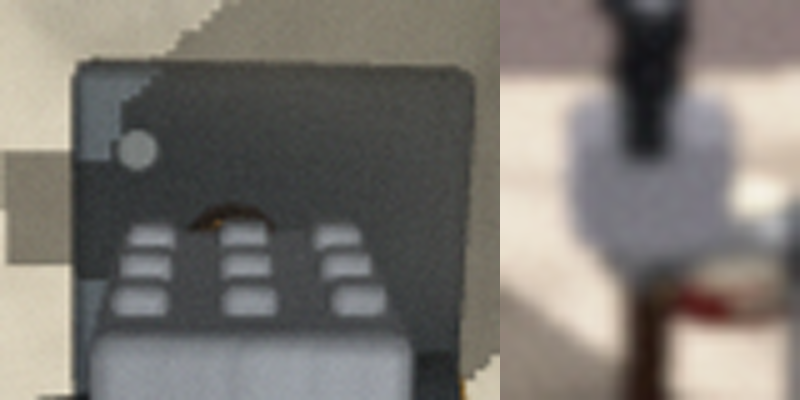

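The head is seated: the push rises steeply, the head is level, and its underside is at about 0.1304. The wrist view shows only the handle's dark edge near crop (230,215), and in the side view the head rests on the ring with the handle below it. Releasing now.

Call:
send_rows --deltas '[{"tx": 0, "ty": 0, "tz": 0, "wx": 0, "wy": 0, "wz": 0, "fingers": -0.2}, {"tx": 0, "ty": 0, "tz": 0, "wx": 0, "wy": 0, "wz": 0, "fingers": -0.6}, {"tx": 0, "ty": 0, "tz": 0, "wx": 0, "wy": 0, "wz": 0, "fingers": -0.6}, {"tx": 0, "ty": 0, "tz": 0, "wx": 0, "wy": 0, "wz": 0, "fingers": -0.6}, {"tx": 0, "ty": 0, "tz": 0, "wx": 0, "wy": 0, "wz": 0, "fingers": -0.6}]'

```text
clock: 18.12
tcp_pos: [0.5443, 0.2127, 0.1391]
ee_rot: [0.0, 1.0, 0.012, 0.001]
force: [-0.1, -0.7, -0.2]
gripper_width: 0.803
finger_force: 0.0
```

Call:
send_rows --deltas '[{"tx": 0, "ty": 0, "tz": -1, "wx": 0, "wy": 0, "wz": 0, "fingers": -0.6}, {"tx": 0, "ty": 0, "tz": -3, "wx": 0, "wy": 0, "wz": 0, "fingers": -0.6}, {"tx": 0, "ty": 0, "tz": -6, "wx": 0, "wy": 0, "wz": 0, "fingers": -0.6}, {"tx": 0, "ty": 0, "tz": -10, "wx": 0, "wy": 0, "wz": 0, "fingers": -0.6}, {"tx": 0, "ty": 0, "tz": -13, "wx": 0, "wy": 0, "wz": 0, "fingers": -0.6}, {"tx": 0, "ty": 0, "tz": -13, "wx": 0, "wy": 0, "wz": 0, "fingers": -0.6}]'

```text
clock: 18.88
tcp_pos: [0.5452, 0.2096, 0.2744]
ee_rot: [0.0, 1.0, 0.014, 0.004]
force: [0.6, -0.3, 0.3]
gripper_width: 0.795
finger_force: 0.0
```

```bash
python3 - <<'E'
from h import *
np.set_printoptions(precision=4,suppress=True)
s=arm.state();print(s['clock'],s['tcp_pos'],s['force'],s['gripper_width'])
p,im,d=cam('wrist');W=cloud(p,d)
for r in arm.spot_point('wrist','mallet')[:2]: print(np.array(r['point']),r['confidence'])
P=W.reshape(-1,3);P=P[np.isfinite(P).all(1)];T=P[(np.abs(P[:,0]-.547)<.02)&(np.abs(P[:,1]-.2125)<.012)&(P[:,2]>.165)&(P[:,2]<.19)]
print(len(T),'slope,ztop',np.linalg.lstsq(np.c_[T[:,:2]-[.547,.2125],np.ones(len(T))],T[:,2],rcond=None)[0])
ps,ims,_=cam('side'); u,v=px(ps,[.547,.2115,.14]).astype(int)
b=cv2.resize(ims[v-25:v+25,u-30:u+30],(360,300),interpolation=cv2.INTER_CUBIC)
q=px(p,[.547,.2125,.15]).astype(int)
a=cv2.resize(im[max(q[1]-50,0):q[1]+50,q[0]-60:q[0]+60],(360,300),interpolation=cv2.INTER_CUBIC)
save(np.hstack([a,b]),'c6.png')
E
```

```text
18.875 [0.5452 0.2096 0.2744] [ 0.6107 -0.2769  0.3032] 0.7952405591215349
[0.5508 0.214  0.132 ] 0.86
1064 slope,ztop [-0.0139  0.0006  0.1791]
```

View pics/c6.png

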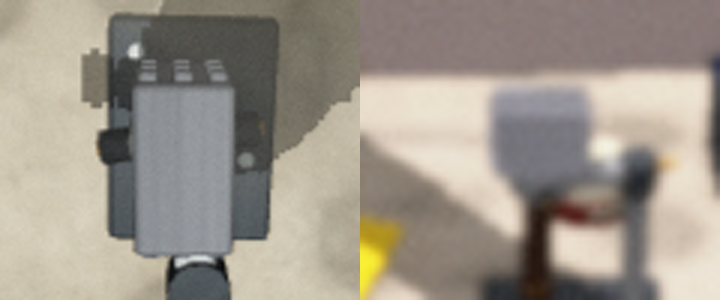

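The mallet hangs upright in the ring at crop (183,165). Its head top is at 0.179, so the underside is on the ring within 1 mm, with a slope of 0.014 rad. The gripper is clear, so I'm handing in.

```bash
python3 -c "
from cell import arm
print(arm.close_job())"
```

```text
the job is handed in; nothing more can be done
None
```

The mallet is out of the wooden stand and hanging upright in the steel ring holder, head seated on the ring and gripper clear. I handed the job in at about 19 s; no verdict came back, and the pin's press is inferred from the head sitting within about 1 mm of the ring, as the pin was hidden.

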